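# Find the tired spring of the book cradle and push its tag down

## Robot

A 6-joint arm with a two-finger parallel gripper is mounted at the origin on the work surface; the furniture and walls round the work are solid. World frame = base frame: x ahead of the robot, y to its left, z up, the work surface at z = 0. Lengths are in mm, angles in rad, forces in N, time in s.
With the tool pointing down it reaches from about 350 to 725 mm from the base axis. Payload 4.3 kg.
Tool frame: the origin (TCP) lies midway between the tips of the shut fingers; the grasp point (between the pads) lies 19 mm behind it; z points along the fingers, y is the line along which they close (so a half turn about z gives the same grasp; the last joint's range is limited). The gripper opens to 85 mm and grips with 20 to 120 N. Pads are 22 mm wide; open, the fingers measure 114 mm over their backs; the gripper's body (76 mm by 85 mm) begins 54 mm behind the grasp point. The pads swing forward as they close: fully open they stand 13 mm farther back than shut.
Start: joints at [-1.251, 0.377, 0.081, 1.274, 0, 1.46], TCP at [239.611, -522.736, 231.329] pointing down, gripper open.
Joint ranges: [-2.72, 2.72], [-0.84, 1.66], [-1.02, 1.22], [-1.77, 2.12], [-1.37, 1.28], [-3.14, 3.14]. Speed limits (rad/s): [2.57, 2.57, 3.14, 3.14, 3.14, 3.14].

## Interface

Orientations are given as a rotation vector (axis times angle).
In Python, from plant import manip, capture, hand_in gives the robot as it stands. The module is installed in compiled form; this text tells all that it offers.
- The arm moves only by the tool play_rows, never from a script. Its argument "motion" is a list that holds one entry, the list of rows, each a list of 5 numbers: the gripper command: -1 is shut, 1 is fully open, values between are in proportion, then the shift along the tool's x, y, z in m, then the turn about the tool's z in degrees. A call has 1 to 10 rows; each row is the pose to reach, as a shift and turn from the pose commanded when the call began, along the tool's axes at that moment; what a row does not reach only later rows make up. A row lasts 1/12 s, in which the tool goes at most 41.7 mm and 7.16 degrees, less where a joint would pass 70% of its speed; a pose out of reach is approached as far as the arm can. A call with a gripper value outside its range is refused whole. The fingers move at their own pace and stop on an object; "force" is the grip in N (left out, the last holds). Time passes only in rows, so rows that repeat a pose let the fingers close. It gives the time, the measured TCP pose, the force, the opening and the grip force at its end, in the units of the state.
- manip.get_state(): the state, without advancing time (a new reading comes with each control period).
- capture(name): name is "scene" or "side" or "wrist"; returns a dict with "frame" (480x640x3 uint8, blue, green, red), "vfov" (degrees; the focal length in pixels is half the picture's height over the tangent of half this angle, whatever the lens; pixels are square), "cx", "cy" (the principal point, pixels), "rvec" (rotation vector, rad) and "tvec" (3), from world to camera coordinates, as OpenCV has them; the wrist camera has in their place "T_tool_cam" (4x4, takes a point from camera to tool coordinates, whose origin is the TCP and whose axes are the flange's). Camera axes: x right, y down, z forward; pixel columns grow to the right and rows downward; lengths in mm; the calibration is good to about 2 mm. The wrist camera is an equidistant fisheye: a pixel r from the principal point sees the ray r / f radians off the axis. A picture is of the moment at which its call begins: read the wrist's pose just before it. There is no depth.
- hand_in(): hands the job in; it is judged then, once.
The state is a dict: "time": time; "joints": joint angles; "qd": joint speeds; "joint_efforts": joint torques, N m; "tcp_pos": TCP position; "tcp_rot": TCP orientation; "ft_force": force on the tool from outside, world axes, zero at the start; "wrist_torque": the same for the moment, N m; "width": finger opening in mm; "finger_force": force on a finger pad.
Only numpy, scipy, OpenCV 4.12 (cv2) and the standard library are available. Lean on these libraries where they do the work, as an engineer would, in place of code of your own. Each camera call takes 0.05 s, during which the arm holds its last target. There are 200 camera calls.

## Task

One of these three sprung book rests has a tired spring. With the fingers shut, press each blue pad down with the fingertips and let it rise again, going from the robot's left to its right, to feel which is the softest; then push the red tag on that rest fully down and leave the other two tags up. Do not pick up or shift any of the other things on the table, and finish clear of everything.

Things in the scene. Friction and masses are not known exactly. Their poses are not given: they have to be found in the camera images.
- rest_1: one of three sprung rests of a book cradle that look alike (the number says nothing of its place or spring): a grey block 100 (x) x 60 (y) mm, its top 30 mm above the table, held fast to the table; origin at the centre of its underside; its round pad stands at x = +30 mm, its red tag at x = -34 mm, both on y = 0
- rest_1_pad: this rest's blue felt pad, origin at the centre of its top: a disc 52 mm across on a coil spring, 70 mm above the table when free
- rest_1_spring (a joint): how far the pad is pressed down, in m: 0 free, 0.015 at its stop; the spring pushes it back up. A pad begins to move at 0.3 to 2 N; the force at the stop lies between 4.5 and 20 N and differs clearly from rest to rest, the softest giving way first and the next firmer spring being nearly twice as stiff or more
- rest_1_tag_top (a point): centre of the top of this rest's red tag, a flat head 16 (x) x 28 (y) x 6 mm on a blade, 66 mm above the table when fully up
- rest_1_tag (a joint): how far the tag is pushed down, in m: 0 fully up, 0.016 fully down at its stop; it may start up to 0.003 down; it slides straight down at about 2.5 N and stays where it is left
- rest_2: one of three sprung rests of a book cradle that look alike (the number says nothing of its place or spring): a grey block 100 (x) x 60 (y) mm, its top 30 mm above the table, held fast to the table; origin at the centre of its underside; its round pad stands at x = +30 mm, its red tag at x = -34 mm, both on y = 0
- rest_2_pad: this rest's blue felt pad, origin at the centre of its top: a disc 52 mm across on a coil spring, 70 mm above the table when free
- rest_2_spring (a joint): how far the pad is pressed down, in m: 0 free, 0.015 at its stop; the spring pushes it back up. A pad begins to move at 0.3 to 2 N; the force at the stop lies between 4.5 and 20 N and differs clearly from rest to rest, the softest giving way first and the next firmer spring being nearly twice as stiff or more
- rest_2_tag_top (a point): centre of the top of this rest's red tag, a flat head 16 (x) x 28 (y) x 6 mm on a blade, 66 mm above the table when fully up
- rest_2_tag (a joint): how far the tag is pushed down, in m: 0 fully up, 0.016 fully down at its stop; it may start up to 0.003 down; it slides straight down at about 2.5 N and stays where it is left
- rest_3: one of three sprung rests of a book cradle that look alike (the number says nothing of its place or spring): a grey block 100 (x) x 60 (y) mm, its top 30 mm above the table, held fast to the table; origin at the centre of its underside; its round pad stands at x = +30 mm, its red tag at x = -34 mm, both on y = 0
- rest_3_pad: this rest's blue felt pad, origin at the centre of its top: a disc 52 mm across on a coil spring, 70 mm above the table when free
- rest_3_spring (a joint): how far the pad is pressed down, in m: 0 free, 0.015 at its stop; the spring pushes it back up. A pad begins to move at 0.3 to 2 N; the force at the stop lies between 4.5 and 20 N and differs clearly from rest to rest, the softest giving way first and the next firmer spring being nearly twice as stiff or more
- rest_3_tag_top (a point): centre of the top of this rest's red tag, a flat head 16 (x) x 28 (y) x 6 mm on a blade, 66 mm above the table when fully up
- rest_3_tag (a joint): how far the tag is pushed down, in m: 0 fully up, 0.016 fully down at its stop; it may start up to 0.003 down; it slides straight down at about 2.5 N and stays where it is left
- eraser: vinyl eraser in a blue card sleeve, 24 x 53 x 13 mm, lying loose; a bystander; origin at the centre of its underside
- label_pad: pad of blank box labels, 50 x 76 x 14 mm, lying loose; a bystander; origin at the centre of its underside
- loupe: black eyepiece loupe, 40 mm across, 28 mm tall, standing loose; a bystander; origin at the centre of its underside
- linen_thread: bobbin of linen thread, 33 mm across, 42 mm tall, standing loose; a bystander; origin at the centre of its underside
- paste_jar: white paste jar with a black cap, 64 mm across, 68 mm tall, standing loose; a bystander; origin at the centre of its underside
- tape_roll: small roll of cotton tape, 57 mm across, 13 mm tall, lying loose; a bystander; origin at the centre of its underside
Not all that is in view belongs to the job. Leave any purple look-alike of the rest_2 alone.

How it is judged (in metres and radians):
On the way, in this order (a step that is already met when the one before it is completed fails the run):
1. the pad of the left rest is pressed down by 3 mm or more (((value of joint rest_1_spring above 0.003 m and world y of rest_1 above 0.1 m) or (value of joint rest_2_spring above 0.003 m and world y of rest_2 above 0.1 m) or (value of joint rest_3_spring above 0.003 m and world y of rest_3 above 0.1 m))), for 0.1 s.
2. then the pad of the middle rest, likewise (((value of joint rest_1_spring above 0.003 m and world y of rest_1 between -0.1 and 0.1 m) or (value of joint rest_2_spring above 0.003 m and world y of rest_2 between -0.1 and 0.1 m) or (value of joint rest_3_spring above 0.003 m and world y of rest_3 between -0.1 and 0.1 m))), for 0.1 s.
3. then the pad of the right rest, likewise (((value of joint rest_1_spring above 0.003 m and world y of rest_1 below -0.1 m) or (value of joint rest_2_spring above 0.003 m and world y of rest_2 below -0.1 m) or (value of joint rest_3_spring above 0.003 m and world y of rest_3 below -0.1 m))), for 0.1 s.
4. then, all pads having risen again, the tag of the rest with the softest spring is pushed fully down, the other tags up (((value of joint rest_1_tag above 0.013 m and contact force between rest_1_pad and anything else below 1.6 N and value of joint each of rest_2_tag, rest_3_tag below 0.007 m and contact force between each of rest_2_pad, rest_3_pad and anything else above 1.6 N) or (value of joint rest_2_tag above 0.013 m and contact force between rest_2_pad and anything else below 1.6 N and value of joint each of rest_1_tag, rest_3_tag below 0.007 m and contact force between each of rest_1_pad, rest_3_pad and anything else above 1.6 N) or (value of joint rest_3_tag above 0.013 m and contact force between rest_3_pad and anything else below 1.6 N and value of joint each of rest_1_tag, rest_2_tag below 0.007 m and contact force between each of rest_1_pad, rest_2_pad and anything else above 1.6 N)) and value of joint each of rest_1_spring, rest_2_spring, rest_3_spring below 0.0015 m), for 0.2 s.
At the end, for the whole second after the job is handed in: The tag of the softest rest (the one whose spring pushes its free pad up with under 1.6 N) is at least 13 of its 16 mm down, the other tags under 7 mm; all pads are within 1.5 mm of their top, and each loose bystander within 20 mm of its start (all of step 4 and distance of each of eraser, label_pad, loupe, linen_thread, paste_jar, tape_roll from where it was at the start of the episode below 0.02 m); the robot touches nothing.
It fails at once if more than one tag is pushed down by 7 mm or more (value of joint each of rest_2_tag, rest_3_tag above 0.007 m or value of joint each of rest_1_tag, rest_3_tag above 0.007 m or value of joint each of rest_1_tag, rest_2_tag above 0.007 m).
It fails at once if a bystander is lifted, carried or pushed more than 20 mm (distance of any of eraser, label_pad, loupe, linen_thread, paste_jar, tape_roll from where it was at the start of the episode above 0.02 m).
It also fails if it takes over 66 s, if anything falls off the work surface, if the arm or the gripper's body presses on something with over 40 N, if the wrist force passes 120 N, or if a joint passes its speed limit or range.

## Working session

There is one attempt and no reset: what is moved stays moved. The work goes in short steps, Python scripts to look and compute and a tool call to move; the robot and the scene stay as the last step left them, time stands still between calls to the robot, and variables do not carry over. Pictures are saved under pics/ and viewed, at most 10 in all, crops included, and the job is handed in when it is done.

Besides the shell and the picture viewer there is one more tool, called after "Call:" as a command line: name --argument value ..., lists and objects as JSON in quotes. play_rows: Moves the arm, as the interface text tells. Its arguments: {"type":"object","properties":{"motion":{"type":"array"},"force":{"type":"number"}},"required":["motion"]}

```bash
mkdir -p pics
python3 - <<'E'
from plant import manip,capture
import cv2
s=manip.get_state();print(s)
for n in("scene","side"):
    c=capture(n);cv2.imwrite(f"pics/{n}0.png",c["frame"]);print(n,{k:v for k,v in c.items() if k!="frame"})
E
```

```text
{'time': 0.0, 'joints': array([-1.25132281e+00,  3.78098097e-01,  7.96064588e-02,  1.27440844e+00,
        2.35622381e-05,  1.46047373e+00]), 'qd': array([ 0.00106612, -0.00200313,  0.00045316,  0.00109983, -0.00015269,
       -0.00012111]), 'joint_efforts': array([ 1.09364039e-03, -4.63603091e+01,  2.69876933e+01,  2.06605409e-02,
        9.93533831e-05, -1.58160386e-06]), 'tcp_pos': array([ 239.38278826, -522.06388869,  230.33336278]), 'tcp_rot': array([-3.06728363e+00, -6.69491081e-01,  3.07932680e-04]), 'ft_force': array([-0.96585679,  0.39490549,  0.35334022]), 'wrist_torque': array([ 0.02631945, -0.00907747,  0.01201974]), 'finger_force': 0.0, 'width': 85.38328814933905}
scene {'vfov': 48.602593986225045, 'cx': 323.5727513483515, 'cy': 234.62829848274302, 'rvec': array([ 0.77434542, -2.38091014,  1.33521092]), 'tvec': array([ 445.26668573,  227.77302768, 1131.52174549])}
side {'vfov': 51.23038453283564, 'cx': 321.88159192698146, 'cy': 239.09768373258774, 'rvec': array([ 0.21051285, -2.79624692,  1.22864467]), 'tvec': array([550.5318868 ,  71.11886071, 977.6142209 ])}
```

View pics/scene0.png

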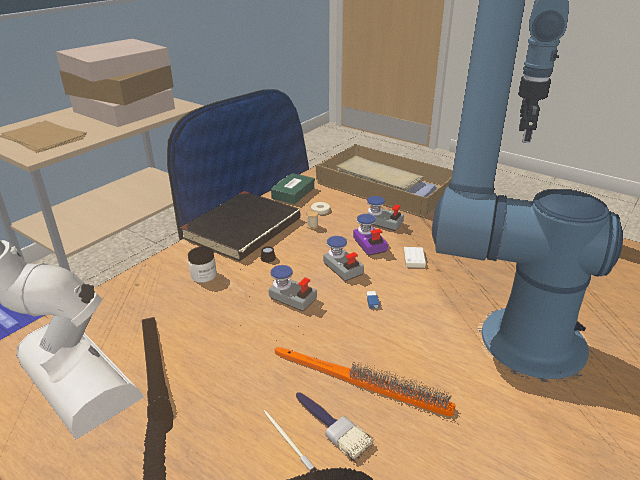

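View pics/side0.png

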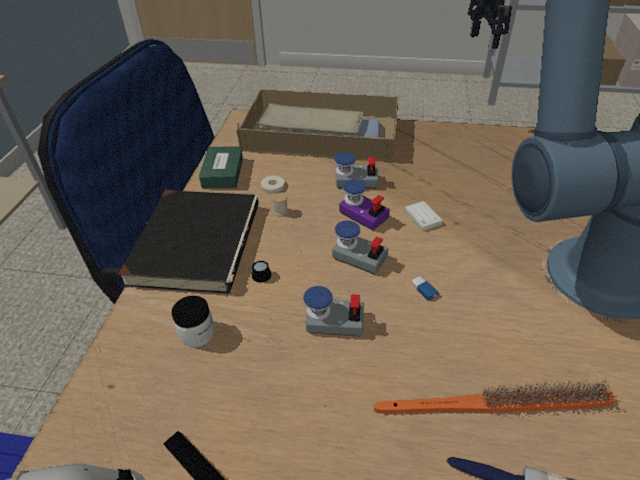

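The side view shows grey rests with pads near (318,297), (347,230) and (345,160), and a purple decoy with its pad at (355,187). The scene view has the same grey pads near (282,271), (337,242) and (376,201). I'll measure the pads and tags by colour.

```bash
cat > h.py <<'E'
import numpy as np,cv2
from plant import manip,capture
def ray(c,uv):
    f=240/np.tan(np.radians(c["vfov"]/2));R=cv2.Rodrigues(c["rvec"])[0]
    d=R.T@np.array([(uv[0]-c["cx"])/f,(uv[1]-c["cy"])/f,1]);return -R.T@c["tvec"],d
def onz(c,uv,z):
    o,d=ray(c,uv);return (o+d*(z-o[2])/d[2])
def proj(c,P):
    f=240/np.tan(np.radians(c["vfov"]/2));p=cv2.Rodrigues(c["rvec"])[0]@np.array(P,float)+c["tvec"]
    return f*p[0]/p[2]+c["cx"],f*p[1]/p[2]+c["cy"]
E
python3 - <<'E'
from h import *
for n in("scene","side"):
    c=capture(n);hsv=cv2.cvtColor(c["frame"],cv2.COLOR_BGR2HSV)
    for nm,lo,hi,z in(("blue",(105,110,50),(122,255,255),68),("red",(0,190,120),(4,255,255),60)):
        m=cv2.inRange(hsv,lo,hi)
        if nm=="red": m|=cv2.inRange(hsv,(175,190,120),(180,255,255))
        k,l,st,ce=cv2.connectedComponentsWithStats(m)
        for i in range(1,k):
            x,y,w,h,a=st[i]
            if 40<a<1500 and 180<x<460 and 120<y<350: print(n,nm,st[i],ce[i].round(1),onz(c,ce[i],z).round(0))
E
```

```text
scene blue [195 135  13  15  56] [201.  141.7] [1290. -262.   68.]
scene blue [230 183  23  14  64] [242.4 189.7] [901. -67.  68.]
scene blue [368 295  11  11  87] [372.9 299.9] [307. 154.  68.]
scene red [371 229  11  11  67] [375.7 233.4] [452. -98.  60.]
scene red [346 252  11  12  63] [351.1 256.8] [444.  32.  60.]
scene red [299 278  11  14  60] [303.7 282.6] [473. 184.  60.]
side blue [335 153  20  12 193] [344.4 158.1] [ 541. -240.   68.]
side blue [343 180  22  14 244] [353.9 186.2] [ 507. -133.   68.]
side blue [336 221  24  17 314] [347.  228.9] [505.   9.  68.]
side blue [418 281  20  19 134] [426.5 290.1] [349. 149.  68.]
side blue [304 287  28  22 482] [317.6 297.1] [533. 192.  68.]
side red [372 196  12   8  51] [376.8 199.5] [ 454. -103.   60.]
side red [371 237  11  11  67] [376.1 241.9] [445.  30.  60.]
side red [350 295   9  12  96] [354.4 300.8] [470. 184.  60.]
```

Run:
```python
from h import *
P={"L":(533,192),"M":(505,9),"R":(541,-240)}
for n in("scene","side"):
    c=capture(n);hsv=cv2.cvtColor(c["frame"],cv2.COLOR_BGR2HSV)
    b=cv2.inRange(hsv,(100,90,40),(128,255,255));r=cv2.inRange(hsv,(0,150,90),(6,255,255))|cv2.inRange(hsv,(173,150,90),(180,255,255))
    for k,p in P.items():
        for nm,m,z in(("pad",b,68),("tag",r,60)):
            u,v=map(int,proj(c,(*p,68)));w=np.zeros_like(m)
            w[v-20:v+35,u-20:u+40]=m[v-20:v+35,u-20:u+40]
            kk,l,st,ce=cv2.connectedComponentsWithStats(w)
            for i in range(1,kk):
                if st[i,4]>25: print(n,k,nm,st[i],onz(c,ce[i],z).round(0)[:2])
```

```text
scene L pad [271 265  21  12 165] [537. 187.]
scene L tag [298 277  12  16 103] [469. 189.]
scene M pad [327 236  20  10 140] [508.   4.]
scene M tag [371 230   5  11  43] [455. -90.]
scene M tag [346 252  12  13  85] [442.  35.]
scene R pad [367 196  17   9 113] [ 544. -245.]
scene R pad [357 214  18   9 123] [ 509. -139.]
scene R tag [392 204   9  12  55] [ 477. -247.]
scene R tag [371 229  11   6  52] [ 457. -106.]
side L pad [304 286  28  23 496] [533. 192.]
side L tag [350 295   7  20 101] [471. 190.]
side M pad [335 221  25  17 330] [505.   9.]
side M tag [370 237  13  17 105] [445.  35.]
side R pad [334 152  21  13 200] [ 541. -240.]
side R pad [343 180  23  13 249] [ 507. -134.]
side R tag [368 157   8  14  65] [ 478. -246.]
```

Call:
play_rows --motion '[[[-1,0.029,-0.027,0,-7],[-1,0.058,-0.054,0,-14],[-1,0.087,-0.081,0,-21],[-1,0.116,-0.108,0,-28],[-1,0.145,-0.135,0,-35],[-1,0.174,-0.162,0,-42],[-1,0.203,-0.189,0,-49],[-1,0.232,-0.216,0,-56],[-1,0.261,-0.243,0,-63],[-1,0.29,-0.27,0,-70]]]' --force 40

```text
time: 1.13
tcp_pos: [391.0, -154.6, 231.5]
tcp_rot: [2.123, 2.315, 0.0]
ft_force: [0.6, -0.4, -1.2]
width: 0.1
finger_force: 0.0
```

Call:
play_rows --motion '[[[-1,0.033,0.017,0.01,-7],[-1,0.066,0.034,0.02,-14],[-1,0.1,0.051,0.03,-21],[-1,0.133,0.069,0.04,-28],[-1,0.166,0.086,0.05,-35],[-1,0.199,0.103,0.06,-42],[-1,0.232,0.12,0.07,-49],[-1,0.266,0.138,0.08,-56],[-1,0.299,0.155,0.09,-63],[-1,0.332,0.172,0.1,-70]]]'

```text
time: 1.97
tcp_pos: [535.8, 190.3, 130.8]
tcp_rot: [0.41, 3.114, -0.0]
ft_force: [0.8, 0.1, 0.2]
width: -0.2
finger_force: 0.0
```

Call:
play_rows --motion '[[[-1,0,0,0.01,-7],[-1,0,0,0.02,-14],[-1,0,0,0.025,-15.4],[-1,0,0,0.025,-15.4],[-1,0,0,0.025,-15.4]]]'

```text
time: 2.38
tcp_pos: [535.1, 188.0, 106.2]
tcp_rot: [-0.004, -3.141, 0.0]
ft_force: [0.0, 0.0, 1.0]
width: 0.1
finger_force: 0.0
```

Run:
```python
from h import *
s=manip.get_state();print(s["time"],s["tcp_pos"],s["tcp_rot"],s["ft_force"],s["joints"].round(2))
c=capture("wrist");cv2.imwrite("pics/w1.png",c["frame"]);print(c["T_tool_cam"].round(3),c["vfov"],c["cx"],c["cy"])
```

```text
2.3833 [535.07388784 187.95736942 106.2475912 ] [-3.92118059e-03 -3.14092412e+00  3.82886175e-04] [0.04546471 0.03633465 1.03695062] [ 0.23  0.43 -0.17  0.97 -0.    0.23]
[[-1.00000e-03 -9.57000e-01 -2.91000e-01  7.52250e+01]
 [ 1.00000e+00 -1.00000e-03 -0.00000e+00  4.36000e-01]
 [ 0.00000e+00 -2.91000e-01  9.57000e-01 -1.41803e+02]
 [ 0.00000e+00  0.00000e+00  0.00000e+00  1.00000e+00]] 65.70646984690485 319.3151622190536 236.38321676346467
```

View pics/w1.png

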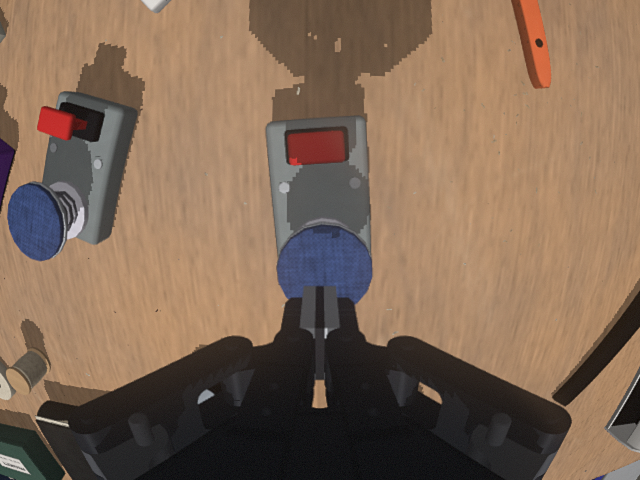

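The wrist view shows the left pad at (324,265), just ahead of the fingertips, and its tag at (317,147). The middle tag is at (60,122) and the middle pad at (35,220). I'll convert these to positions.

```bash
cat >> h.py <<'E'
def wray(c,s,uv,z):
    f=240/np.tan(np.radians(c["vfov"]/2));d=np.array([uv[0]-c["cx"],uv[1]-c["cy"]]);r=np.hypot(*d);t=r/f
    dc=np.array([*(d/r*np.sin(t)),np.cos(t)]);T=c["T_tool_cam"];R=cv2.Rodrigues(s["tcp_rot"])[0]
    o=R@T[:3,3]+s["tcp_pos"];dw=R@T[:3,:3]@dc;return o+dw*(z-o[2])/dw[2]
E
python3 - <<'E'
from h import *
s=manip.get_state();c=capture("wrist");print(s["ft_force"])
for n,uv,z in(("Lpad front edge",(324,220),70),("padL",(278,265),70),("padR",(371,265),70),("Ltag",(317,147),66),("Mpad",(36,222),70),("Mtag",(56,123),66)):
    print(n,wray(c,s,uv,z).round(1))
E
```

```text
[0.69786585 0.23702041 0.64290397]
Lpad front edge [506.2 190.7  70. ]
padL [530.1 166.9  70. ]
padR [530.3 215.1  70. ]
Ltag [470.3 187.4  66. ]
Mpad [504.7  12.7  70. ]
Mtag [446.7  36.   66. ]
```

Call:
play_rows --motion '[[[-1,0,0,0.01,0],[-1,0,0,0.02,0],[-1,0,0,0.026,0],[-1,0,0,0.026,0],[-1,0,0,0.026,0],[-1,0,0,0.026,0]]]'

```text
time: 2.98
tcp_pos: [535.3, 188.3, 80.2]
tcp_rot: [0.0, -3.141, 0.0]
ft_force: [-0.8, -0.0, -0.0]
width: 0.1
finger_force: 0.0
```

The measurements agree: the left pad centre is at about (532,191) and its tag at (470,187). I'll press the left pad 12 mm and take the force more than once.

Call:
play_rows --motion '[[[-1,0,0,0.005,0],[-1,0,0,0.01,0],[-1,0,0,0.014,0],[-1,0,0,0.018,0],[-1,0,0,0.022,0],[-1,0,0,0.022,0],[-1,0,0,0.022,0],[-1,0,0,0.022,0]]]'

```text
time: 3.65
tcp_pos: [535.7, 188.4, 58.7]
tcp_rot: [-0.001, 3.141, 0.0]
ft_force: [-0.3, 0.3, 4.1]
width: -0.4
finger_force: 1.9
```

Call:
play_rows --motion '[[[-1,0,0,0,0]]]'

```text
time: 3.73
tcp_pos: [535.7, 188.4, 58.7]
tcp_rot: [-0.001, 3.141, 0.0]
ft_force: [0.5, -0.2, 4.1]
width: 0.2
finger_force: 1.9
```

Call:
play_rows --motion '[[[-1,0,0,0,0]]]'

```text
time: 3.82
tcp_pos: [535.8, 188.4, 58.7]
tcp_rot: [-0.001, 3.141, 0.0]
ft_force: [0.5, -0.1, 4.8]
width: -0.5
finger_force: 1.9
```

Call:
play_rows --motion '[[[-1,0,0,0,0]]]'

```text
time: 3.9
tcp_pos: [535.7, 188.4, 58.6]
tcp_rot: [-0.001, 3.141, 0.0]
ft_force: [0.7, 0.2, 4.2]
width: 0.0
finger_force: 1.9
```

Call:
play_rows --motion '[[[-1,0,0,-0.025,0],[-1,0,0,-0.045,0],[-1,0.005,-0.03,-0.05,0],[-1,0.011,-0.068,-0.05,0],[-1,0.018,-0.106,-0.05,0],[-1,0.024,-0.144,-0.05,0],[-1,0.03,-0.179,-0.05,0],[-1,0.03,-0.179,-0.035,0],[-1,0.03,-0.179,-0.022,0],[-1,0.03,-0.179,-0.022,0]]]'

```text
time: 4.73
tcp_pos: [502.5, 8.7, 77.5]
tcp_rot: [-0.002, -3.136, -0.001]
ft_force: [0.4, -0.2, 0.5]
width: -0.1
finger_force: 0.0
```

Call:
play_rows --motion '[[[-1,0,0,0.005,0],[-1,0,0,0.01,0],[-1,0,0,0.014,0],[-1,0,0,0.018,0],[-1,0,0,0.022,0],[-1,0,0,0.022,0],[-1,0,0,0.022,0],[-1,0,0,0.022,0]]]'

```text
time: 5.4
tcp_pos: [505.7, 9.6, 59.1]
tcp_rot: [-0.002, 3.141, -0.001]
ft_force: [-3.6, -0.6, 8.2]
width: 0.0
finger_force: 4.1
```

Call:
play_rows --motion '[[[-1,0,0,0,0]]]'

```text
time: 5.48
tcp_pos: [505.7, 9.6, 59.1]
tcp_rot: [-0.002, 3.141, -0.001]
ft_force: [-1.9, -0.4, 8.1]
width: 0.1
finger_force: 4.0
```

Call:
play_rows --motion '[[[-1,0,0,0,0]]]'

```text
time: 5.57
tcp_pos: [505.6, 9.6, 59.1]
tcp_rot: [-0.002, 3.141, -0.001]
ft_force: [-3.6, 0.2, 8.0]
width: -0.0
finger_force: 4.0
```

Call:
play_rows --motion '[[[-1,0,0,-0.025,0],[-1,0,0,-0.05,0],[-1,-0.005,-0.036,-0.055,0],[-1,-0.01,-0.072,-0.055,0],[-1,-0.015,-0.108,-0.055,0],[-1,-0.02,-0.144,-0.055,0],[-1,-0.025,-0.18,-0.055,0],[-1,-0.03,-0.216,-0.055,0],[-1,-0.036,-0.25,-0.05,0],[-1,-0.036,-0.25,-0.045,0]]]'

```text
time: 6.4
tcp_pos: [543.8, -247.3, 103.6]
tcp_rot: [0.008, 3.138, -0.008]
ft_force: [-0.5, 0.2, -0.3]
width: 0.2
finger_force: 0.0
```

Call:
play_rows --motion '[[[-1,0,0,0.01,0],[-1,0,0,0.023,0],[-1,0,0,0.023,0]]]'

```text
time: 6.65
tcp_pos: [539.5, -238.2, 77.1]
tcp_rot: [0.003, -3.137, -0.005]
ft_force: [-0.7, 0.4, -0.7]
width: 0.0
finger_force: 0.0
```

Call:
play_rows --motion '[[[-1,0,0,0.005,0],[-1,0,0,0.01,0],[-1,0,0,0.014,0],[-1,0,0,0.018,0],[-1,0,0,0.022,0],[-1,0,0,0.022,0],[-1,0,0,0.022,0],[-1,0,0,0.022,0]]]'

```text
time: 7.32
tcp_pos: [541.9, -239.7, 60.2]
tcp_rot: [-0.002, 3.14, 0.001]
ft_force: [-3.4, 3.9, 11.8]
width: -0.1
finger_force: 6.2
```

Call:
play_rows --motion '[[[-1,0,0,0,0]]]'

```text
time: 7.4
tcp_pos: [541.9, -239.7, 60.2]
tcp_rot: [-0.002, 3.14, 0.001]
ft_force: [-4.2, 4.6, 11.7]
width: -0.0
finger_force: 6.1
```

Call:
play_rows --motion '[[[-1,0,0,0,0]]]'

```text
time: 7.48
tcp_pos: [541.9, -239.7, 60.2]
tcp_rot: [-0.002, 3.14, 0.001]
ft_force: [-3.4, 4.5, 12.4]
width: 0.1
finger_force: 6.1
```

The forces at about 11 mm of travel are left 4.3 N, middle 8.1 N and right 12 N, so the left rest is softest. Next I'll lift and move to the left tag.

Call:
play_rows --motion '[[[-1,0,0,-0.025,0],[-1,0,0,-0.05,0],[-1,0.005,0.035,-0.06,0],[-1,0.011,0.07,-0.06,0],[-1,0.017,0.105,-0.06,0],[-1,0.023,0.14,-0.06,0],[-1,0.03,0.175,-0.06,0],[-1,0.036,0.21,-0.06,0],[-1,0.042,0.245,-0.06,0],[-1,0.048,0.28,-0.06,0]]]'

```text
time: 8.32
tcp_pos: [493.1, 41.1, 118.6]
tcp_rot: [-0.001, 3.14, -0.0]
ft_force: [0.2, -0.5, -0.2]
width: -0.3
finger_force: 0.0
```

Call:
play_rows --motion '[[[-1,0.006,0.035,0,0],[-1,0.012,0.07,0,0],[-1,0.018,0.105,0,0],[-1,0.024,0.14,0,0],[-1,0.026,0.147,0,0],[-1,0.026,0.147,0,0],[-1,0.026,0.147,0,0]]]'

```text
time: 8.9
tcp_pos: [467.4, 186.3, 118.4]
tcp_rot: [-0.003, 3.141, -0.001]
ft_force: [-0.1, 0.5, 0.4]
width: -0.1
finger_force: 0.0
```

Run:
```python
from h import *
s=manip.get_state();print(s["time"],s["tcp_pos"],s["tcp_rot"],s["ft_force"])
for n in("wrist","side"):
    c=capture(n);cv2.imwrite(f"pics/{n}2.png",c["frame"])
```

```text
8.9 [467.40567116 186.33615166 118.35885363] [-2.74824143e-03  3.14099248e+00 -1.19849123e-03] [-0.06576617  0.53339033  0.43778485]
```

View pics/wrist2.png

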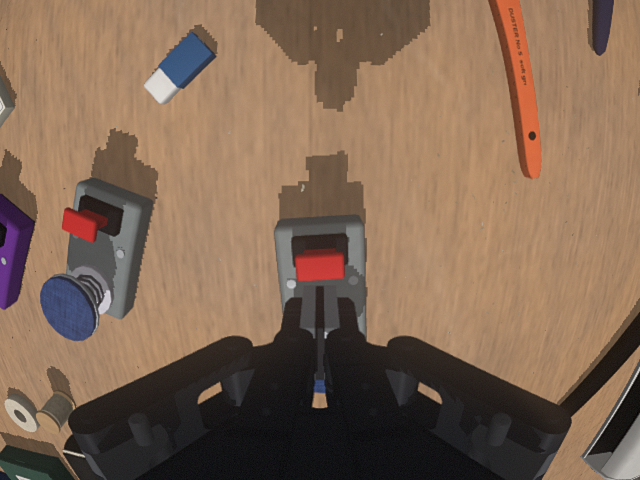

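The wrist view shows the left tag head at (320,265), directly in line ahead of the shut fingers, which fits its position of (470,187). I'll push it down.

Call:
play_rows --motion '[[[-1,-0.002,0.001,0.02,0],[-1,-0.002,0.001,0.04,0],[-1,-0.002,0.001,0.048,0],[-1,-0.002,0.001,0.055,0],[-1,-0.002,0.001,0.06,0],[-1,-0.002,0.001,0.065,0],[-1,-0.002,0.001,0.07,0],[-1,-0.002,0.001,0.071,0],[-1,-0.002,0.001,0.071,0],[-1,-0.002,0.001,0.071,0]]]'

```text
time: 9.83
tcp_pos: [470.1, 186.9, 49.9]
tcp_rot: [-0.0, 3.139, -0.001]
ft_force: [-7.2, -3.9, 21.3]
width: -0.0
finger_force: 10.3
```

The TCP is at z = 49.9 with 21 N, so the tag is at its stop. I'll lift clear and check.

Call:
play_rows --motion '[[[-1,0,0,-0.02,0],[-1,0,0,-0.05,0],[-1,0,0,-0.09,0],[-1,0,0,-0.13,0],[-1,0.03,0,-0.15,0],[-1,0.05,0,-0.16,0],[-1,0.05,0,-0.16,0],[-1,0.05,0,-0.16,0]]]'

```text
time: 10.5
tcp_pos: [419.9, 187.8, 208.5]
tcp_rot: [-0.002, 3.138, 0.002]
ft_force: [1.6, 0.2, -0.1]
width: 0.1
finger_force: 0.0
```

Run:
```python
from h import *
s=manip.get_state();print(s["time"],s["tcp_pos"],s["ft_force"])
c=capture("side");cv2.imwrite("pics/side3.png",cv2.resize(c["frame"][130:360,160:460],None,fx=2.5,fy=2.5))
```

```text
10.5 [419.90078564 187.7785868  208.46926371] [ 1.58740844  0.16033171 -0.10260493]
```

View pics/side3.png

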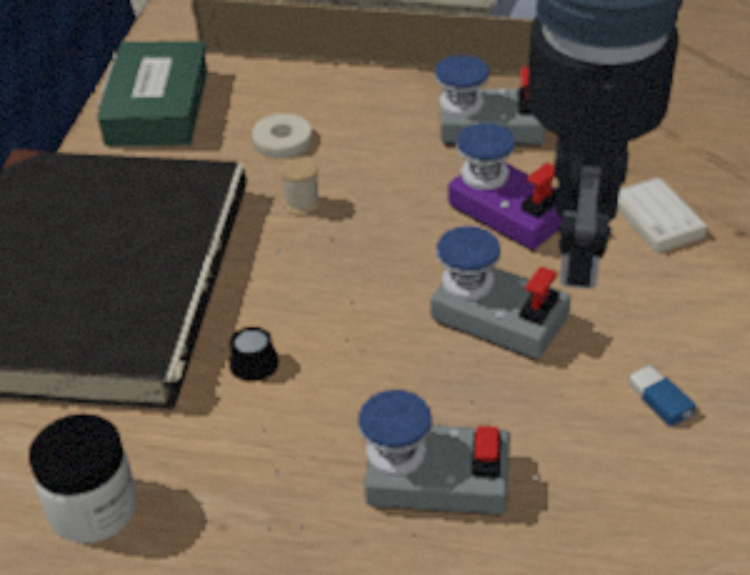

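The crop shows the left tag (487,443) down, the middle tag (541,283) and right tag (525,80) up, all pads risen, and the bystanders undisturbed. The arm is clear, so I'm handing in.

```bash
python3 -c "
from plant import hand_in
print(hand_in())"
```

```text
the job is handed in; nothing more can be done
None
```

The job is handed in, with no verdict returned: the left rest was softest (about 4.3 N at 11 mm, against 8.1 N for the middle and 12 N for the right), its tag is pushed to its stop, the other two tags are up, and the arm is clear of everything.

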